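Bring the red sample under the magnifier

ROBOT

A 6-joint arm with a two-finger parallel gripper is mounted at the origin on the work surface. World frame = base frame: x ahead of the robot, y to its left, z up, the work surface at z = 0. Lengths are in mm, angles in degrees, forces in N, time in s.
With the tool pointing down it reaches from about 350 to 850 mm from the base axis. Payload 8.1 kg.
Tool frame: the origin (TCP) lies on the centre line of the jaws, within the pads' length; the fingertips stand 14 mm ahead of it and the grasp point (between the pads) lies 5 mm behind it; z points along the fingers, y is the line along which they close (so a half turn about z gives the same grasp; the last joint's range is limited). The gripper opens to 85 mm and grips with 20 to 120 N. Pads are 22 mm wide; open, the fingers measure 114 mm over their backs; the gripper's body (76 mm by 85 mm) begins 54 mm behind the grasp point. The pads swing forward as they close: fully open they stand 13 mm farther back than shut.
Start: joints at [70.222, 7.471, 85.268, -0, 87.261, -4.893], TCP at [154.11, 579.875, 245.292] pointing down, gripper open.
Joint ranges: [-169.43, 169.43], [-51.17, 129.36], [1.28, 143.12], [-76.62, 256.62], [0, 156.53], [-152.29, 152.29]. Speed limits (degrees/s): [136.94, 136.94, 159.86, 180, 180, 180].

INTERFACE

Orientations are given as [roll, pitch, yaw] about the fixed x, y, z axes, in that order (R = Rz(yaw) Ry(pitch) Rx(roll)).
In Python, from bench import sense, snapshot, camera_info, hand_in gives the robot as it stands. The module is installed in compiled form; this text tells all that it offers.
- The arm moves only by the tool apply_moves, never from a script. Its argument "deltas" is a list of rows, each a list of 7 numbers: the shift along the tool's x, y, z scaled (see below), then the turn, a rotation vector about the tool's x, y, z scaled (see below), then the opening, from 0 (shut) to 1 (fully open). In form: [[dx, dy, dz, ax, ay, az, claw], ...]. A call has 1 to 8 rows; each row shifts and turns the commanded pose from where the row before left it, along the tool's axes as they then stand; what a row does not reach is not made up. The controller multiplies each number of a shift by 0.03 m and each number of a turn by 0.08 rad. A row lasts 1/8 s, in which the tool goes at most 62.5 mm and 10.7 degrees, less where a joint would pass 70% of its speed; a pose out of reach is approached as far as the arm can. A call with a number of a shift or a turn outside -1 to 1 is refused whole. A call with a gripper value outside its range is refused whole. The fingers move at their own pace and stop on an object; "grip_force" is the grip in N (left out, the last holds). Time passes only in rows, so rows that do not move let the fingers close. It gives the time, the measured TCP pose, the force, the opening and the grip force at its end, in the units of the state.
- sense(): the state, without advancing time (a new reading comes with each control period).
- snapshot(name): name is "scene" or "top"; returns the picture (384x512x3 uint8, red, green, blue); there is no depth.
- camera_info(name): a dict with "vertical_fov" (degrees; the focal length in pixels is half the picture's height over the tangent of half this angle, whatever the lens; pixels are square), "cx", "cy" (the principal point, pixels), "origin" and "rotation" of the camera in the world. Camera axes: x right, y up, looking along -z (the intrinsics and any distortion apply to the point x, -y, -z); pixel columns grow to the right and rows downward; lengths in mm; the calibration is good to about 2 mm. A picture is of the moment at which its call begins. camera_info takes no time and is no camera call.
- hand_in(): hands the job in; it is judged then, once.
The state is a dict: "time": time; "joint_pos": joint angles; "qd": joint speeds; "joint_efforts": joint torques, N m; "tool_pos": TCP position; "tcp_rot": TCP orientation; "ft_force": force on the tool from outside, world axes, zero at the start; "wrist_torque": the same for the moment, N m; "finger_gap": finger opening in mm; "grip_force": force on a finger pad.
Only numpy, scipy, OpenCV 4.12 (cv2) and the standard library are available. Lean on these libraries where they do the work, as an engineer would, in place of code of your own. Each camera call takes 0.05 s, during which the arm holds its last target. There are 200 camera calls.

TASK

First turn the four-armed sample carousel, by pushing on one of its arms with a fingertip, until the red-lidded pot stands at the yellow arrow, with its arm pointing straight at the arrow. Then push the magnifier's arm round until its lens is over the red pot and, seen from straight above, the whole lid shows centred inside the black ring. Push lightly and grip nothing, do not touch or lift the pots, and leave everything else on the bench where it is.

Things in the scene. Friction and masses are not known exactly. Their poses are not given: they have to be found in the camera images.
- pot_red: squat sample pot, 43 mm across the red lid, 41 mm body, 34 mm tall, 40 g, standing loose in one of the four cups of the carousel. Origin: centre of its underside (20 mm above the table), z up. This is the sample to be viewed; which arm carries it varies, and it starts at least 70 degrees from the index place.
- pot_white: squat sample pot, 43 mm across the white lid, 41 mm body, 34 mm tall, 40 g, standing loose in one of the four cups of the carousel. Origin: centre of its underside (20 mm above the table), z up.
- pot_green: squat sample pot, 43 mm across the green lid, 41 mm body, 34 mm tall, 40 g, standing loose in one of the four cups of the carousel. Origin: centre of its underside (20 mm above the table), z up.
- pot_blue: squat sample pot, 43 mm across the blue lid, 41 mm body, 34 mm tall, 40 g, standing loose in one of the four cups of the carousel. Origin: centre of its underside (20 mm above the table), z up.
- hub (a point): on the vertical axis of the carousel, 60 mm above the table, top of its aluminium hub (48 mm across, 62 mm high). Under it a fixed grey stand plate, 10 mm thick, 170 mm across, whose place and yaw on the table vary; an arm of the plate carries arrow and magnifier. At each arm's end, centred 130 mm from the axis, a black cup (49 mm outside, rim 30 mm above the table) holds a pot.
- index (a point): the index place: the point 130 mm from the carousel's axis, 20 mm above the table, at which the yellow arrow on the stand is aimed. The arrow lies flat on the plate beyond it, tip 168 mm from the axis, pointing inwards to the hub. It is where the red pot's underside centre belongs.
- carousel (a joint): turn of the carousel, rad, counter-clockwise from above positive; 0 at every start, turns either way over a full turn, stays where left (stiff: 1.7 N at 70 mm from the axis). Four aluminium arms at 90 degrees, upright blades 8 mm thick, 18 to 108 mm from the axis, 18 to 58 mm above the table, open below down to the plate; each points from hub to its pot.
- magnifier (a joint): swing of the magnifier about its vertical post, rad: 0 = lens exactly over the index place, positive = swung away from the carousel (clockwise from above); starts between 1.1 and 1.7, range -0.6 to 1.9, no catch at 0; stays where it is left (about 1.4 N of push at 70 mm from the pivot).
- pivot (a point): top centre of the magnifier's post and black boss (32 mm across), on its swing axis, 104 mm above the table. Fixed to the stand, outside the reach of the turning pots.
- lens (a point): centre of the magnifier's clear lens, 88 mm above the table, 131 mm from the pivot. The lens sits in a black ring (68 mm clear inside, 84 mm outside, 84 to 92 mm above the table). A straight black arm, 10 mm wide, 80 to 102 mm above the table, joins boss and ring along the line from pivot to lens. It passes above the pots.
- bottle: bystander: clear water bottle, 64 mm across, 170 mm tall; origin centre of underside.
- mouse: bystander: black computer mouse, 100 x 60 x 33 mm; origin centre of underside, x along it.
- brush: bystander: small wooden brush with dark bristles, 140 x 14 x 10 mm, lying flat along x; origin centre of underside.
- jar: bystander: amber glass jar with black lid, 60 mm across, 75 mm tall; origin centre of underside.
- tweezers: bystander: closed steel tweezers, 120 x 12 x 8 mm, lying flat along x; origin centre of underside.
Mind the look-alikes: they are no part of the job. What is shaped like the pot_red but pink is not meant.

How it is judged:
By the outcome, as a careful person would: the job done as asked, in the order asked, and still so for the second after the job is handed in, with the robot touching nothing.
It also fails if it takes over 64 s, if anything falls off the work surface, if the arm or the gripper's body presses on something with over 40 N, if the wrist force passes 120 N, or if a joint passes its speed limit or range.

## Working session

There is one attempt and no reset: what is moved stays moved. The work goes in short steps, Python scripts to look and compute and a tool call to move; the robot and the scene stay as the last step left them, time stands still between calls to the robot, and variables do not carry over. Pictures are saved under pics/ and viewed, at most 10 in all, crops included, and the job is handed in when it is done.

Besides the shell and the picture viewer there is one more tool, called after "Emit:" by a JSON object that holds its "api" and its "payload", one argument or row to a line. apply_moves: Moves the arm, as the interface text tells. Its arguments: {"type":"object","properties":{"deltas":{"type":"array"},"grip_force":{"type":"number"}},"required":["deltas"]}

```bash
mkdir -p pics; python3 - <<'E'
from bench import *
import cv2
for n in("scene","top"):
    cv2.imwrite(f"pics/{n}0.png",snapshot(n)[:,:,::-1]); print(n,camera_info(n))
s=sense();print(s)
E
```

```text
scene {'vertical_fov': 43.10851879577355, 'cx': 264.47529762937035, 'cy': 187.07323148688153, 'origin': array([1044.08600255,  804.01786437,  842.13127627]), 'rotation': array([ 53.18613704,  -1.37878775, 151.17362886])}
top {'vertical_fov': 43.66169764027959, 'cx': 260.05821420401, 'cy': 193.14384212981977, 'origin': array([ 391.50820943,  -80.91147354, 1420.72840351]), 'rotation': array([  6.49344763,   0.54072261, -88.79042267])}
{'time': 0.1, 'joint_pos': array([ 7.02221423e+01,  7.51197537e+00,  8.53242655e+01,  2.23408927e-04,
        8.72635701e+01, -4.89127798e+00]), 'qd': array([-0.00259504, -0.06492527, -0.23859103,  0.03091024, -0.02293037,
        0.08866541]), 'joint_efforts': array([ 1.57250165e-04, -5.70939159e+01, -5.01949775e+01, -2.06710665e-04,
        7.76697707e-03, -5.51652215e-05]), 'tool_pos': array([153.93551242, 579.40711849, 244.32513304]), 'tcp_rot': array([-1.79900571e+02, -8.73273098e-03,  1.65113402e+02]), 'ft_force': array([-0.90350429,  0.4019382 , -0.03040973]), 'wrist_torque': array([0.0052273 , 0.00259484, 0.01087738]), 'grip_force': 0.0, 'finger_gap': 85.35175886463755}
```

View pics/top0.png

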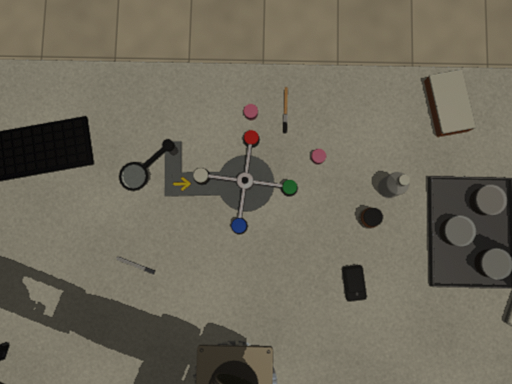

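View pics/scene0.png

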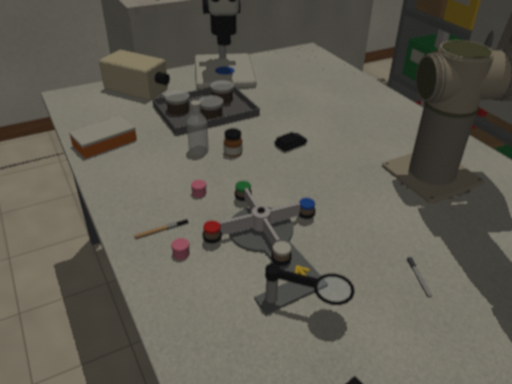

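Candidates for the red pot, in top-view pixels: red lid (251,138) on a carousel arm; pink look-alikes at (251,112) and (318,156), both loose on the table. I choose (251,138), and next I check it in a crop and measure.

```bash
cat > h.py <<'E'
import numpy as np,cv2
from bench import *
from scipy.spatial.transform import Rotation as R
def ray(n,u,v):
    c=camera_info(n);f=192/np.tan(np.radians(c["vertical_fov"]/2))
    d=R.from_euler("xyz",c["rotation"],degrees=True).apply([(u-c["cx"])/f,-(v-c["cy"])/f,-1.])
    return c["origin"],d
def onz(n,u,v,z):
    o,d=ray(n,u,v);return (o+d*(z-o[2])/d[2])[:2]
def proj(n,p):
    c=camera_info(n);f=192/np.tan(np.radians(c["vertical_fov"]/2))
    q=R.from_euler("xyz",c["rotation"],degrees=True).inv().apply(np.array(p)-c["origin"])
    return c["cx"]-f*q[0]/q[2],c["cy"]+f*q[1]/q[2]
RNG=dict(red=((0,10),170),green=((50,75),120),blue=((105,120),140),yellow=((22,32),150))
def blobs(im,col):
    hsv=cv2.cvtColor(im,cv2.COLOR_RGB2HSV);(a,b),s=RNG[col]
    m=cv2.inRange(hsv,(a,s,50),(b,255,255))
    if col=="red": m|=cv2.inRange(hsv,(172,s,50),(180,255,255))
    n,l,st,c=cv2.connectedComponentsWithStats(m)
    return [(st[i,4],c[i].round(2)) for i in range(1,n) if st[i,4]>25]
E
python3 - <<'E'
from h import *
im=snapshot("top")
for c in RNG:
    for a,p in blobs(im,c):print(c,a,p,onz("top",*p,10 if c=="yellow" else 54).round(1))
cr=cv2.resize(im[95:245,100:310],None,fx=3.8,fy=3.8,interpolation=cv2.INTER_CUBIC)
cv2.imwrite("pics/crop.png",cr[:,:,::-1])
E
```

```text
red 162 [250.85 137.19] [710.  -34.5]
green 164 [289.24 186.66] [ 567.2 -148.2]
blue 173 [238.6  225.29] [453.4  -5.5]
yellow 106 [182.34 183.28] [576.7 167.5]
```

View pics/crop.png

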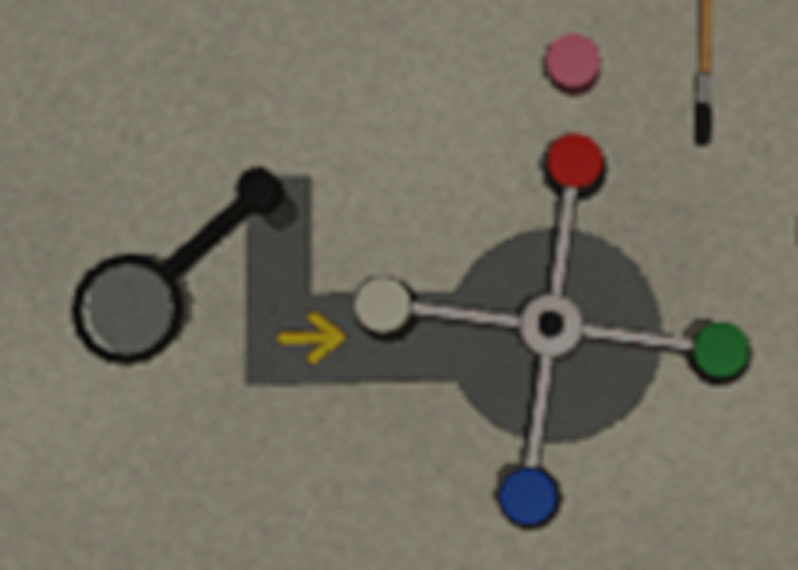

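Crop: the saturated red lid (251,138) sits at an arm's end, and the pink pots stand loose on the table, so the choice is confirmed. Next I measure the rest.

```bash
cat >> h.py <<'E'
def ang(a,b): d=np.array(b)-a; return np.degrees(np.arctan2(d[1],d[0])),np.hypot(*d)
def lens(im,box):
    # outer ring contour of the dark ring -> centre of fitted circle of clear area
    x0,y0,x1,y1=box;g=cv2.cvtColor(im[y0:y1,x0:x1],cv2.COLOR_RGB2GRAY)
    m=(g<42).astype(np.uint8)
    cs,hi=cv2.findContours(m,cv2.RETR_CCOMP,cv2.CHAIN_APPROX_NONE)
    best=max((c for c,h in zip(cs,hi[0]) if h[3]>=0),key=cv2.contourArea)
    (u,v),(a,b),_=cv2.fitEllipse(best);return u+x0,v+y0,a,b
E
python3 - <<'E'
from h import *
im=snapshot("top")
P={c:onz("top",*blobs(im,c)[0][1],54) for c in("red","green","blue")}
hub=(P["red"]+P["blue"])/2
print("hub",hub,"hub px",onz("top",245,180.6,62),onz("scene",262,211,62))
for c in P:print(c,ang(hub,P[c]))
hsv=cv2.cvtColor(im,cv2.COLOR_RGB2HSV);ys,xs=np.nonzero(cv2.inRange(hsv,(22,120,60),(34,255,255)))
k=(xs>165)&(xs<200)&(ys>170)&(ys<195);xs,ys=xs[k],ys[k]
A=np.array([onz("top",x,y,10) for x,y in zip(xs,ys)])
print("arrow c",A.mean(0),ang(hub,A.mean(0)))
ta=A[xs==xs.max()].mean(0);tb=A[xs==xs.min()].mean(0);print("tip",ta,ang(hub,ta),"tail",tb,ang(hub,tb),"axis",ang(ta,tb))
u,v,a,b=lens(im,(110,130,185,200));L=onz("top",u,v,88);print("lens",u,v,a,b,L)
pu,pv=100+258/3.8,95+188/3.8
pv_=onz("top",pu-.4,pv-.4,103);print("pivot",pv_,ang(pv_,L))
sc=snapshot("scene")
for c in("red","green","blue"):
    b_=blobs(sc,c)
    for x in b_: print("scene",c,x,onz("scene",*x[1],54))
E
```

```text
hub [581.70193349 -20.01389836] hub px [581.12962379 -20.96275494] [578.87763345 -15.23456971]
red (np.float64(-6.434780355260587), np.float64(129.14616880250455))
green (np.float64(-96.45328970623954), np.float64(129.07788407644227))
blue (np.float64(173.56521964473941), np.float64(129.1461688025045))
arrow c [576.63299546 167.84033268] (np.float64(91.54565749089093), np.float64(187.92260708139446))
tip [576.44796371 144.68222203] (np.float64(91.82717260483848), np.float64(164.77990250871062)) tail [576.94295045 195.37370154] (np.float64(91.26574270962735), np.float64(215.44016828800463)) axis (np.float64(89.44054207713133), np.float64(50.693896150674924))
lens 132.99667739868164 175.94913864135742 24.615442276000977 25.907604217529297 [584.47902705 293.81393389]
pivot [674.50300282 197.21901385] (np.float64(132.98342015918814), np.float64(132.04126169378287))
scene red (np.int32(43), array([481.26, 112.33])) [-363.79926823 -147.35580969]
scene red (np.int32(153), array([211.47, 227.27])) [712.91080002 -25.36541573]
scene green (np.int32(83), array([242.1 , 185.69])) [ 570.71596023 -142.64942234]
scene blue (np.int32(74), array([224.34,  70.03])) [ 287.767995   -861.53214363]
scene blue (np.int32(113), array([306.77, 203.54])) [456.03710109   2.84772358]
```

Emit:
{"api": "apply_moves", "payload": {
  "deltas": [
    [-0.96,-0.88,0,0,0,0,0],
    [-0.96,-0.88,0,0,0,0,0],
    [-0.96,-0.88,0,0,0,0,0],
    [-0.96,-0.88,0,0,0,0,0],
    [-0.96,-0.88,0,0,0,0,0],
    [-0.96,-0.88,0,0,0,0,0],
    [-0.96,-0.88,0,0,0,0,0],
    [-0.96,-0.88,0,0,0,0,0]
  ]
}}

```text
time: 1.25
tool_pos: [323.0, 315.4, 245.3]
tcp_rot: [180.0, 0.0, 165.1]
ft_force: [-0.2, -0.2, -0.8]
finger_gap: 0.1
grip_force: 0.0
```

Emit:
{"api": "apply_moves", "payload": {
  "deltas": [
    [-0.96,-0.88,0,0,0,0,0],
    [-0.96,-0.88,0,0,0,0,0],
    [-0.96,-0.88,0,0,0,0,0],
    [-0.96,-0.88,0,0,0,0,0],
    [-0.96,-0.88,0,0,0,0,0],
    [-0.96,-0.88,0,0,0,0,0],
    [-0.96,-0.88,0,0,0,0,0],
    [-0.96,-0.88,0,0,0,0,0]
  ]
}}

```text
time: 2.25
tool_pos: [491.5, 52.1, 245.3]
tcp_rot: [180.0, 0.0, 165.1]
ft_force: [0.5, 0.1, -0.3]
finger_gap: -0.1
grip_force: 0.0
```

Emit:
{"api": "apply_moves", "payload": {
  "deltas": [
    [-0.96,-0.88,0,0,0,0,0],
    [0,0,0,0,0,1,0],
    [0,0,0,0,0,1,0],
    [0,0,0,0,0,1,0],
    [0,0,0,0,0,1,0],
    [0,0,0,0,0,1,0],
    [0,0,0,0,0,1,0],
    [0,0,0,0,0,1,0]
  ]
}}

```text
time: 3.25
tool_pos: [511.9, 20.4, 245.2]
tcp_rot: [-180.0, -0.0, 132.9]
ft_force: [0.6, -0.8, 0.6]
finger_gap: -0.2
grip_force: 0.0
```

Emit:
{"api": "apply_moves", "payload": {
  "deltas": [
    [0,0,0,0,0,1,0],
    [0,0,0,0,0,1,0],
    [0,0,0,0,0,1,0],
    [0,0,0,0,0,1,0],
    [0,0,0,0,0,1,0],
    [0,0,0,0,0,1,0],
    [0,0,0,0,0,1,0],
    [0,0,0,0,0,1,0]
  ]
}}

```text
time: 4.25
tool_pos: [511.9, 20.4, 245.2]
tcp_rot: [-180.0, -0.0, 96.2]
ft_force: [0.4, 0.2, 0.2]
finger_gap: -0.1
grip_force: 0.0
```

Emit:
{"api": "apply_moves", "payload": {
  "deltas": [
    [0,0,0,0,0,1,0],
    [0,0,0,0,0,1,0],
    [0,0,0,0,0,0.78,0],
    [0,0,0,0,0,0,0],
    [0,0,0,0,0,0,0]
  ]
}}

```text
time: 4.88
tool_pos: [512.0, 20.4, 245.3]
tcp_rot: [-180.0, -0.0, 83.7]
ft_force: [-0.2, -0.2, 0.3]
finger_gap: -0.3
grip_force: 0.0
```

Emit:
{"api": "apply_moves", "payload": {
  "deltas": [
    [0,0,0.92,0,0,0,0],
    [0,0,0.92,0,0,0,0],
    [0,0,0.92,0,0,0,0],
    [0,0,0.92,0,0,0,0],
    [0,0,0.92,0,0,0,0],
    [0,0,0.92,0,0,0,0],
    [0,0,0.92,0,0,0,0],
    [0,0,0,0,0,0,0]
  ]
}}

```text
time: 5.88
tool_pos: [509.7, 20.5, 49.8]
tcp_rot: [-179.7, 0.0, 83.7]
ft_force: [0.3, 0.9, -0.2]
finger_gap: -0.1
grip_force: 0.0
```

Emit:
{"api": "apply_moves", "payload": {
  "deltas": [
    [-0.15,0,0,0,0,0,0],
    [-0.15,0,0,0,0,0,0],
    [-0.15,0,0,0,0,0,0],
    [-0.1,0,0,0,0,0,0]
  ]
}}

```text
time: 6.38
tool_pos: [510.7, 3.7, 52.8]
tcp_rot: [179.9, -0.0, 83.6]
ft_force: [1.1, 2.2, 1.0]
finger_gap: 0.1
grip_force: 1.1
```

Emit:
{"api": "apply_moves", "payload": {
  "deltas": [
    [-0.2,-0.03,0,0,0,-1,0],
    [-0.2,-0.03,0,0,0,-1,0],
    [-0.2,-0.03,0,0,0,-1,0],
    [-0.2,-0.03,0,0,0,-1,0]
  ]
}}

```text
time: 6.88
tool_pos: [507.2, -20.0, 52.6]
tcp_rot: [179.9, -0.0, 102.1]
ft_force: [1.2, 2.2, 0.1]
finger_gap: 0.0
grip_force: 0.9
```

Emit:
{"api": "apply_moves", "payload": {
  "deltas": [
    [-0.2,-0.03,0,0,0,-1,0],
    [-0.2,-0.03,0,0,0,-1,0],
    [-0.2,-0.03,0,0,0,-1,0],
    [-0.2,-0.03,0,0,0,-1,0],
    [-0.2,-0.03,0,0,0,-1,0],
    [-0.2,-0.03,0,0,0,-1,0],
    [-0.2,-0.03,0,0,0,-1,0],
    [-0.2,-0.03,0,0,0,-1,0]
  ]
}}

```text
time: 7.88
tool_pos: [522.7, -64.9, 52.2]
tcp_rot: [180.0, -0.0, 138.8]
ft_force: [-0.6, 3.1, 0.8]
finger_gap: -0.1
grip_force: 0.9
```

Emit:
{"api": "apply_moves", "payload": {
  "deltas": [
    [-0.2,-0.03,0,0,0,-1,0],
    [-0.2,-0.03,0,0,0,-1,0],
    [-0.2,-0.03,0,0,0,-1,0],
    [-0.2,-0.03,0,0,0,-1,0],
    [-0.2,-0.03,0,0,0,-1,0],
    [-0.2,-0.03,0,0,0,-1,0],
    [-0.2,-0.03,0,0,0,-1,0],
    [0,0,0,0,0,0,0]
  ]
}}

```text
time: 8.88
tool_pos: [556.8, -90.0, 52.2]
tcp_rot: [-180.0, 0.0, 170.7]
ft_force: [-0.6, 0.1, 0.3]
finger_gap: -0.1
grip_force: 0.0
```

```bash
python3 - <<'E'
from h import *
im=snapshot("top")
for c in("red","green","blue"):
    for a,p in blobs(im,c):
        q=onz("top",*p,54);print(c,a,p,q.round(1),ang((581.7,-20),q))
cv2.imwrite("pics/t2.png",cv2.resize(im[95:295,100:360],None,fx=2.5,fy=2.5)[:,:,::-1])
E
```

```text
red 170 [200.45 174.69] [596.9 108.4] (np.float64(83.24283709499448), np.float64(129.3121276586197))
green 125 [251.24 136.03] [713.5 -35.5] (np.float64(-6.7255900455975475), np.float64(132.7115859501232))
```

View pics/t2.png

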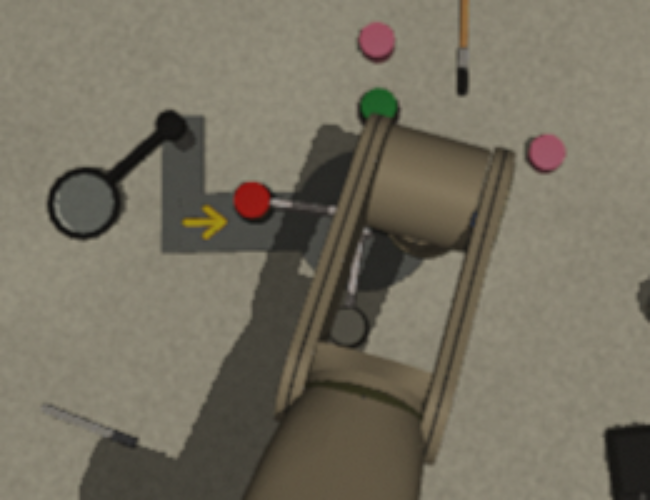

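The view shows red at (200,175), 83.2° against the target 91.6°, and the carousel drifted slightly past the finger. I continue slowly.

Emit:
{"api": "apply_moves", "payload": {
  "deltas": [
    [-0.08,-0.01,0,0,0,-0.4,0],
    [-0.08,-0.01,0,0,0,-0.4,0],
    [-0.08,-0.01,0,0,0,-0.4,0],
    [-0.08,-0.01,0,0,0,-0.4,0],
    [-0.06,-0.01,0,0,0,-0.3,0],
    [-0.03,0,0,0,0,-0.15,0],
    [0,0,0,0,0,0,0]
  ]
}}

```text
time: 9.8
tool_pos: [568.7, -92.3, 52.1]
tcp_rot: [180.0, 0.0, -179.9]
ft_force: [-1.5, -0.9, -0.4]
finger_gap: 0.0
grip_force: 0.5
```

```bash
python3 - <<'E'
from h import *
im=snapshot("top")
for c in("red","green"):
    for a,p in blobs(im,c):
        q=onz("top",*p,54);print(c,a,p,q.round(1),ang((581.7,-20),q))
E
```

```text
red 173 [199.84 181.53] [577.  109.5] (np.float64(92.0939113422697), np.float64(129.55884650121283))
green 124 [242.97 136.06] [713.  -11.5] (np.float64(3.717047373342913), np.float64(131.53137335027893))
```

Red is at 92.1° against 91.6±0.5. I back the finger off and lift, then look with a clear view on the way to the magnifier.

Emit:
{"api": "apply_moves", "payload": {
  "deltas": [
    [0.25,0,0,0,0,0,0],
    [0.35,0,0,0,0,0,0],
    [0,0,-0.9,0,0,0,0],
    [0,0,-0.9,0,0,0,0],
    [0,0,-0.9,0,0,0,0],
    [0,0,-0.9,0,0,0,0],
    [0,0,-0.9,0,0,0,0],
    [0,0,-0.5,0,0,0,0]
  ]
}}

```text
time: 10.85
tool_pos: [550.8, -92.5, 203.9]
tcp_rot: [-180.0, 0.1, -179.9]
ft_force: [0.9, -0.4, 0.6]
finger_gap: 0.2
grip_force: 0.0
```

Emit:
{"api": "apply_moves", "payload": {
  "deltas": [
    [-0.27,0.93,0,0,0,0,0],
    [-0.27,0.93,0,0,0,0,0],
    [-0.27,0.93,0,0,0,0,0],
    [-0.27,0.93,0,0,0,0,0],
    [-0.27,0.93,0,0,0,0,0],
    [-0.27,0.93,0,0,0,0,0],
    [-0.27,0.93,0,0,0,0,0],
    [-0.27,0.93,0,0,0,0,0]
  ]
}}

```text
time: 11.85
tool_pos: [614.6, 131.8, 201.4]
tcp_rot: [-180.0, -0.1, -179.9]
ft_force: [0.0, -0.4, 0.4]
finger_gap: -0.6
grip_force: 0.0
```

Emit:
{"api": "apply_moves", "payload": {
  "deltas": [
    [-0.27,0.93,0,0,0,0,0],
    [-0.27,0.93,0,0,0,0,0],
    [-0.27,0.93,0,0,0,0,0],
    [-0.27,0.93,0,0,0,0,0],
    [-0.27,0.93,0,0,0,0,0],
    [0,0,0,0,0,1,0],
    [0,0,0,0,0,1,0],
    [0,0,0,0,0,1,0]
  ]
}}

```text
time: 12.85
tool_pos: [654.6, 270.4, 201.1]
tcp_rot: [-180.0, -0.1, 166.2]
ft_force: [0.7, -0.1, -0.8]
finger_gap: 0.3
grip_force: 0.0
```

Emit:
{"api": "apply_moves", "payload": {
  "deltas": [
    [0,0,0,0,0,1,0],
    [0,0,0,0,0,1,0],
    [0,0,0,0,0,1,0],
    [0,0,0,0,0,1,0],
    [0,0,0,0,0,1,0],
    [0,0,0,0,0,1,0],
    [0,0,0,0,0,1,0],
    [0,0,0,0,0,0.25,0]
  ]
}}

```text
time: 13.85
tool_pos: [654.8, 270.3, 201.3]
tcp_rot: [-179.9, -0.0, 133.1]
ft_force: [-0.0, 0.4, -0.6]
finger_gap: -0.3
grip_force: 0.0
```

```bash
python3 - <<'E'
from h import *
im=snapshot("top");P={}
for c in("red","green","blue"):
    for a,p in blobs(im,c):
        q=onz("top",*p,54);P[c]=q;print(c,a,p,q.round(1),ang((581.7,-20),q))
if len(P)==3:
    h=(P["green"]+P["blue"])/2;print(h,ang(P["green"],P["blue"]),ang(h,P["red"]))
cv2.imwrite("pics/t3.png",cv2.resize(im[95:245,100:310],None,fx=3.8,fy=3.8,interpolation=cv2.INTER_CUBIC)[:,:,::-1])
E
```

```text
red 173 [199.78 181.47] [577.1 109.7] (np.float64(92.01555854267279), np.float64(129.7318413990468))
green 157 [244.2  136.62] [711.4 -15.1] (np.float64(2.166481498967173), np.float64(129.7528119689728))
blue 165 [289.57 180.11] [ 586.2 -148.8] (np.float64(-87.99646680837328), np.float64(128.91641516801002))
[648.78356394 -81.96626513] (np.float64(-133.0997295313022), np.float64(183.16762367509565)) (np.float64(110.5008842872802), np.float64(204.57418413149242))
```

View pics/t3.png

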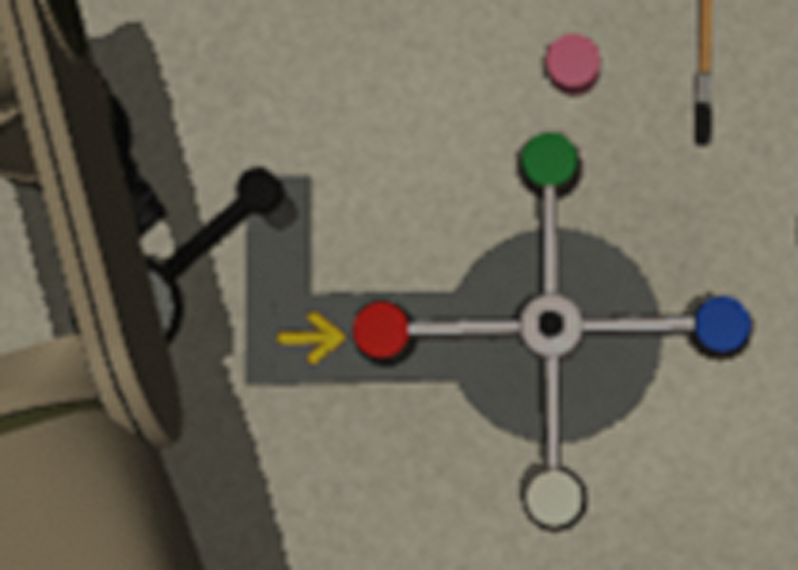

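The carousel reads 92.05° against about 91.7°, which is good, with red at crop (381,330) opposite the arrow tip. Next the magnifier.

Emit:
{"api": "apply_moves", "payload": {
  "deltas": [
    [0,0,0.85,0,0,0,0],
    [0,0,0.85,0,0,0,0],
    [0,0,0.85,0,0,0,0],
    [0,0,0.85,0,0,0,0],
    [0,-0.15,0,0,0,0,0],
    [0,-0.15,0,0,0,0,0],
    [0,-0.15,0,0,0,0,0],
    [0,-0.05,0,0,0,0,0]
  ]
}}

```text
time: 14.9
tool_pos: [644.8, 260.2, 101.6]
tcp_rot: [179.9, 0.0, 133.1]
ft_force: [0.2, -0.1, -0.4]
finger_gap: -0.1
grip_force: 0.0
```

Emit:
{"api": "apply_moves", "payload": {
  "deltas": [
    [0.05,-0.18,0,0,0,-1,0],
    [0.05,-0.18,0,0,0,-1,0],
    [0.05,-0.18,0,0,0,-1,0],
    [0.05,-0.18,0,0,0,-1,0]
  ]
}}

```text
time: 15.4
tool_pos: [626.6, 247.8, 101.3]
tcp_rot: [179.9, 0.1, 151.6]
ft_force: [0.8, 0.9, -0.1]
finger_gap: -0.2
grip_force: 0.7
```

Emit:
{"api": "apply_moves", "payload": {
  "deltas": [
    [0.05,-0.18,0,0,0,-1,0],
    [0.05,-0.18,0,0,0,-1,0],
    [0.05,-0.18,0,0,0,-1,0],
    [0.05,-0.18,0,0,0,-1,0],
    [0.05,-0.18,0,0,0,-1,0],
    [0.05,-0.18,0,0,0,-1,0],
    [0.05,-0.18,0,0,0,-1,0],
    [0.05,-0.18,0,0,0,-1,0]
  ]
}}

```text
time: 16.4
tool_pos: [605.8, 209.1, 101.2]
tcp_rot: [180.0, 0.1, -171.7]
ft_force: [0.9, 1.5, -0.2]
finger_gap: 0.1
grip_force: 0.8
```

Emit:
{"api": "apply_moves", "payload": {
  "deltas": [
    [0.03,-0.13,0,0,0,-0.7,0],
    [0.03,-0.13,0,0,0,-0.7,0],
    [0.02,-0.09,0,0,0,-0.5,0],
    [0.02,-0.09,0,0,0,-0.5,0],
    [0.02,-0.07,0,0,0,-0.4,0],
    [0.02,-0.07,0,0,0,-0.4,0],
    [0,-0.04,0,0,0,-0.2,0],
    [0,0,0,0,0,0,0]
  ]
}}

```text
time: 17.4
tool_pos: [605.8, 189.6, 100.0]
tcp_rot: [-180.0, -0.0, -156.3]
ft_force: [-0.1, 0.4, 0.5]
finger_gap: -0.5
grip_force: 0.4
```

```bash
python3 - <<'E'
from h import *
im=snapshot("top")
for a,p in blobs(im,"red"):print(a,p,onz("top",*p,54))
cv2.imwrite("pics/t4.png",cv2.resize(im[95:245,100:310],None,fx=3.8,fy=3.8,interpolation=cv2.INTER_CUBIC)[:,:,::-1])
E
```

```text
103 [202.25 180.66] [579.63317243 102.60890319]
```

View pics/t4.png

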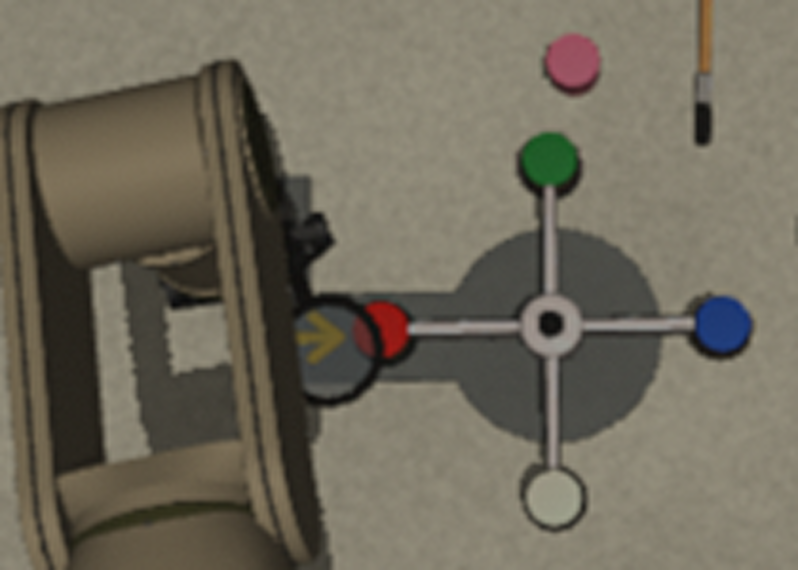

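The lens is at crop (330,348), arm direction about 204°, and target 222°. I continue slowly.

Emit:
{"api": "apply_moves", "payload": {
  "deltas": [
    [0.02,-0.09,0,0,0,-0.5,0],
    [0.02,-0.09,0,0,0,-0.5,0],
    [0.02,-0.09,0,0,0,-0.5,0],
    [0.02,-0.09,0,0,0,-0.5,0],
    [0.02,-0.09,0,0,0,-0.5,0],
    [0.02,-0.07,0,0,0,-0.4,0],
    [0.01,-0.05,0,0,0,-0.3,0],
    [0.01,-0.05,0,0,0,-0.3,0]
  ]
}}

```text
time: 18.45
tool_pos: [611.4, 171.5, 99.9]
tcp_rot: [180.0, -0.0, -140.2]
ft_force: [-2.5, 0.7, 0.6]
finger_gap: -0.1
grip_force: 0.9
```

```bash
python3 - <<'E'
from h import *
im=snapshot("top")
for a,p in blobs(im,"red"):print(a,p,onz("top",*p,54))
cv2.imwrite("pics/t5.png",cv2.resize(im[145:225,150:260],None,fx=6,fy=6,interpolation=cv2.INTER_CUBIC)[:,:,::-1])
E
```

```text
(no output)
```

View pics/t5.png

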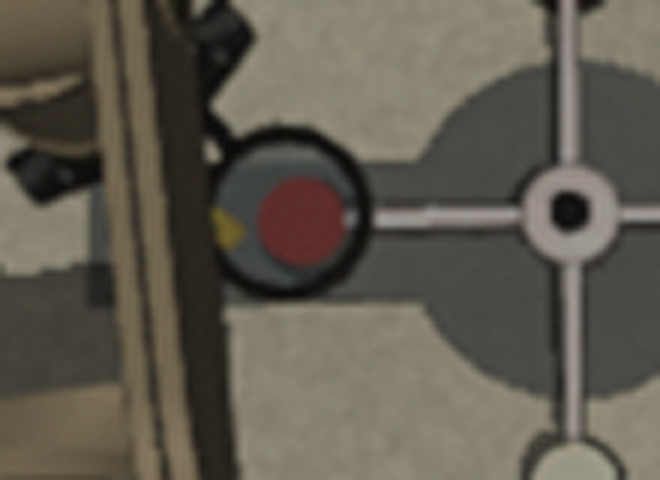

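```bash
python3 - <<'E'
from h import *
im=snapshot("top")
u0,v0=150+286/6-.42,145+212/6-.42
print("target px",proj("top",(577.1,109.7,88)))
# refine: dark ring pixels in annulus, visible right/top/bottom part
g=cv2.cvtColor(im,cv2.COLOR_RGB2GRAY).astype(float);v,u=np.mgrid[:384,:512]
for _ in range(8):
    r=np.hypot(u-u0,v-v0);w=np.clip(55-g,0,40)*((r>10.5)&(r<16)&(u>u0-5))
    a=[[ (2*(u*w)).sum(),0]]
    k=w>0;A=np.c_[2*u[k],2*v[k],np.ones(k.sum())];b=u[k]**2+v[k]**2.;s=np.sqrt(w[k])
    x=np.linalg.lstsq(A*s[:,None],b*s,rcond=None)[0];u0,v0=x[:2]
print(u0,v0,np.sqrt(x[2]+u0**2+v0**2))
L=onz("top",u0,v0,88);print(L,ang((674.5,197.2),L),"want",ang((674.5,197.2),(577.1,109.7)))
E
```

```text
target px (np.float64(198.13686899726542), np.float64(179.82232649404583))
197.243990223304 180.0363678046042 13.142161162614322
[576.44315676 112.19087506] (np.float64(-139.07676626321526), np.float64(129.77555945045293)) want (np.float64(-138.0648302075666), np.float64(130.93131787315056))
```

Emit:
{"api": "apply_moves", "payload": {
  "deltas": [
    [0,-0.02,0,0,0,-0.1,0],
    [0,-0.02,0,0,0,-0.1,0],
    [0,0,0,0,0,0,0]
  ]
}}

```text
time: 18.92
tool_pos: [612.3, 170.6, 99.9]
tcp_rot: [180.0, -0.0, -139.3]
ft_force: [-2.3, 0.7, -1.1]
finger_gap: 0.1
grip_force: 0.8
```

Emit:
{"api": "apply_moves", "payload": {
  "deltas": [
    [0,0.2,0,0,0,0,0],
    [0,0.4,0,0,0,0,0],
    [0,0.4,0,0,0,0,0],
    [0,0,-0.9,0,0,0,0],
    [0,0,-0.9,0,0,0,0],
    [0,0,-0.9,0,0,0,0],
    [0,0,-0.9,0,0,0,0],
    [0,0,-0.9,0,0,0,0]
  ]
}}

```text
time: 19.92
tool_pos: [592.3, 194.2, 236.1]
tcp_rot: [-180.0, 0.0, -139.3]
ft_force: [-0.1, -0.2, -0.2]
finger_gap: 0.1
grip_force: 0.0
```

Emit:
{"api": "apply_moves", "payload": {
  "deltas": [
    [0,0.95,0,0,0,0,0],
    [0,0.95,0,0,0,0,0],
    [0,0.95,0,0,0,0,0],
    [0,0.95,0,0,0,0,0],
    [0,0.95,0,0,0,0,0],
    [0,0.95,0,0,0,0,0],
    [0,0,0,0,0,0,0]
  ]
}}

```text
time: 20.8
tool_pos: [479.7, 325.0, 235.2]
tcp_rot: [180.0, 0.0, -139.2]
ft_force: [-0.0, -0.4, -0.6]
finger_gap: -0.0
grip_force: 0.0
```

```bash
python3 - <<'E'
from h import *
im=snapshot("top")
u0,v0=198.1,179.8
g=cv2.cvtColor(im,cv2.COLOR_RGB2GRAY).astype(float);v,u=np.mgrid[:384,:512]
for _ in range(8):
    r=np.hypot(u-u0,v-v0);w=np.clip(55-g,0,40)*((r>10.5)&(r<16))
    k=w>0;A=np.c_[2*u[k],2*v[k],np.ones(k.sum())];b=u[k]**2+v[k]**2.;s=np.sqrt(w[k])
    x=np.linalg.lstsq(A*s[:,None],b*s,rcond=None)[0];u0,v0=x[:2]
L=onz("top",u0,v0,88);print(u0,v0,L,ang((674.5,197.2),L))
RNG["red"]=((0,10),90)
for c in("red","green","blue"):
    for a,p in blobs(im,c):q=onz("top",*p,54);print(c,a,p,q,ang((581.7,-20),q))
cv2.imwrite("pics/t6.png",cv2.resize(im[120:240,120:320],None,fx=4,fy=4,interpolation=cv2.INTER_CUBIC)[:,:,::-1])
E
```

```text
197.53476819218915 179.55515039257335 [577.8244642 111.4216124] (np.float64(-138.4179577039327), np.float64(129.24430741940077))
red 169 [250.3  111.25] [787.44613756 -31.07379089] (np.float64(-3.0808348617938335), np.float64(206.04393212370763))
red 169 [317.99 155.8 ] [ 658.81525089 -229.97632097] (np.float64(-69.83389261838767), np.float64(223.6891085593709))
red 162 [199.83 181.5 ] [577.05287164 109.50426598] (np.float64(92.05511875488854), np.float64(129.58761788554452))
green 157 [244.2  136.63] [711.33038627 -15.09566298] (np.float64(2.166651405655368), np.float64(129.72312656959258))
blue 166 [289.56 180.07] [ 586.3226825  -148.80720807] (np.float64(-87.94462920536229), np.float64(128.89013168306892))
```

View pics/t6.png

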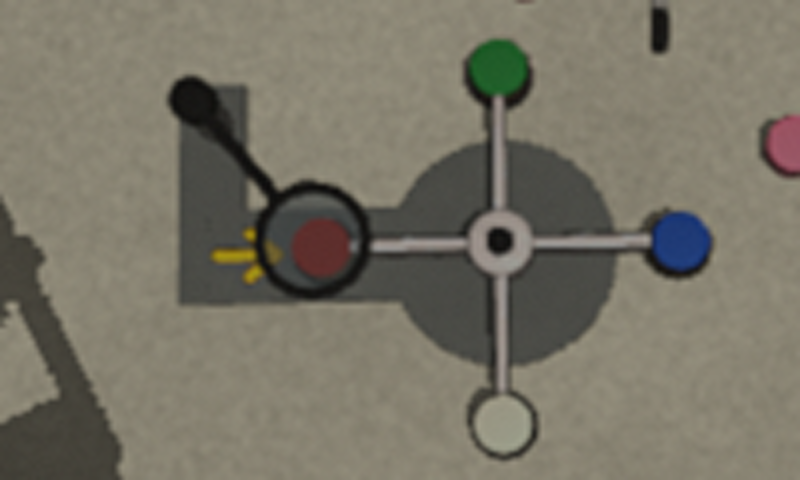

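The lens centre is about 2 mm from the lid centre, so the whole lid shows inside the ring. The carousel is unmoved at 92.05° and the arm is clear.

```bash
python3 -c "
from bench import *
print(hand_in())"
```

```text
the job is handed in; nothing more can be done
None
```

I handed the job in at about 21 s with the arm clear: the red pot stands at the yellow arrow (92.05° measured, arrow at about 91.7°), and the lens is about 2 mm off the lid's centre with the whole lid inside the ring. I was given no verdict.

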